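# Press the missing peg into the dibber board

### The job

One peg of the seed-tray dibber board has come out. Take the spare peg that matches the others, feel for the empty hole in the far rail with its flat end, and press it straight in by hand pressure until it is fully home and stands as high as its neighbours. Go gently so the rail is not bruised, let go, and leave the other things on the bench where they are.

Things in the scene. Friction and masses are not known exactly. Their poses are not given: they have to be found in the camera images.
- peg: The matching spare: a light-brown wooden dowel peg, 20 mm in diameter, 70 mm long, about 16 g, upright on the bench on its flat square-cut foot (0.4 mm edge break), left or right of the board. The straight part ends 59 mm above the foot; the rounded nose takes the last 11 mm. Origin: centre of the foot; z runs up to the nose.
- thin_peg: A spare peg of another board: same wood, but only 14 mm in diameter and 55 mm long, upright on the bench on the other side of the board from the matching peg. Too thin for this board; leave it. Origin: centre of its foot.
- board: Dibber board, pegs up, fixed on a rubber mat. Origin: centre of the mat's underside, on the bench; z up. Plywood 200 mm (x) by 260 mm (y) carries three rails along y, 40 mm wide, at x = -65, 0, +65 mm (the far rail), tops 41 mm above the bench. Pegs 20 mm thick stand 50 mm above each rail at y = -97.5, -32.5, +32.5, +97.5 mm; only far rail, y = +32.5 is empty. 45 mm free between pegs.
- socket (a point): Centre of the empty hole's mouth by the drawing: board frame x +65, y +32.5, z 41 mm, on top of the far rail. That rail was screwed on by hand: the true hole lies up to 5 mm off this point along the board's x and up to 5 mm along its y, and the measured pose does not show it; feel for it with a few newtons. Keep the push below 30 N, or the rail is bruised.
- socket_floor (a point): Centre of the hole's flat bottom by the drawing (off like the mouth), 20 mm below it, 21 mm above the bench. Plain blind bore straight down, 21 mm in diameter, sharp edge, no chamfer. The upper 7 mm are free; below that the bore is snug and resists with some 5 to 8 N until the peg's foot meets the bottom. The peg stays where it is left.
- clay_pot: An empty terracotta flower pot, 100 mm wide at the rim, 92 mm high, standing beyond the left end of the board. Leave it. Origin: the centre of its underside.
- white_pot: An empty white plastic flower pot, 94 mm wide at the rim, 74 mm high, standing beyond the right end of the board. Leave it. Origin: the centre of its underside.
- trowel: A hand trowel lying on the far side of the board, 290 mm long, steel blade and dark wooden handle. Leave it. Origin: about its middle, on the bench; its x runs from handle to blade.

How it is judged (in metres and radians):
On the way, in this order (a step that is already met when the one before it is completed fails the run):
1. the matching peg is taken up in the gripper, clear of the bench and above the rails (height (world z) of peg above 0.045 m and contact force between the fingers and peg above 1 N), for 0.1 s.
2. the peg is pressed fully home in the empty hole (z of peg in the frame of board below 0.0235 m and horizontal distance between peg and socket below 0.01 m and angle between peg's own z axis and vertical below 0.07 rad), for 0.2 s.
At the end, for the whole second after the job is handed in: The matching peg stands upright (within 4 degrees) in the empty hole of the far rail, its foot within 2.5 mm of the hole's bottom, released and at rest; the thin peg, the two pots and the trowel are within 20 mm of where they were (all of step 2 and linear speed of peg below 0.01 m/s and distance of each of thin_peg, clay_pot, white_pot, trowel from where it was at the start of the episode below 0.02 m); the robot touches nothing.
It fails at once if the peg is forced: its contacts with the board, under its foot and wedging on the bore's walls, add up to more than 55 N (bruised rail) (contact force between peg and board above 55 N).
It fails at once if the thin peg, a pot or the trowel is shifted by more than 20 mm or knocked over (distance of any of thin_peg, clay_pot, white_pot, trowel from where it was at the start of the episode above 0.02 m or angle between any of thin_peg, clay_pot, white_pot's own z axis and vertical above 0.4 rad).
It also fails if it takes over 64 s, if anything falls off the work surface, if the arm or the gripper's body presses on something with over 40 N, if the wrist force passes 120 N, or if a joint passes its speed limit or range.

### The arm

A 6-joint arm with a two-finger parallel gripper is mounted at the origin on the work surface. World frame = base frame: x ahead of the robot, y to its left, z up, the work surface at z = 0. Lengths are in mm, angles in degrees, forces in N, time in s.
With the tool pointing down it reaches from about 350 to 850 mm from the base axis. Payload 8.1 kg.
Tool frame: the origin (TCP) lies at the very end of the fingers, on their centre line; the grasp point (between the pads) lies 19 mm behind it; z points along the fingers, y is the line along which they close (so a half turn about z gives the same grasp; the last joint's range is limited). The gripper opens to 85 mm and grips with 20 to 120 N. Pads are 22 mm wide; open, the fingers measure 114 mm over their backs; the gripper's body (76 mm by 85 mm) begins 54 mm behind the grasp point. The pads swing forward as they close: fully open they stand 13 mm farther back than shut.
Start: joints at [67.242, 7.471, 85.268, -0, 87.261, -4.893], TCP at [184.042, 571.081, 202.692] pointing down, gripper open.
Joint ranges: [-169.43, 169.43], [-51.17, 129.36], [1.28, 143.12], [-76.62, 256.62], [0, 156.53], [-152.29, 152.29]. Speed limits (degrees/s): [136.94, 136.94, 159.86, 180, 180, 180].

### API

Orientations are given as [roll, pitch, yaw] about the fixed x, y, z axes, in that order (R = Rz(yaw) Ry(pitch) Rx(roll)).
In Python, from bench import r gives the robot as it stands.
- The arm moves only by the shell command python3 -m jog 'ROWS' [FORCE]. ROWS is JSON, a list of rows, each a list of 7 numbers: the turn, a rotation vector about the tool's x, y, z in degrees, then the shift along the tool's x, y, z in mm, then the closure, from -1 (fully open) to 1 (shut), so that 0 is half open. A call has 1 to 5 rows; each row shifts and turns the commanded pose from where the row before left it, along the tool's axes as they then stand; what a row does not reach is not made up. A row lasts 1/10 s, in which the tool goes at most 50 mm and 8.59 degrees, less where a joint would pass 70% of its speed; a pose out of reach is approached as far as the arm can. A call is refused whole if a number of a shift passes 50 or a number of a turn 8.59, either way. A call with a gripper value outside its range is refused whole. The fingers move at their own pace and stop on an object; FORCE is the grip in N (left out, the last holds). Time passes only in rows, so rows that do not move let the fingers close. It gives the time, the measured TCP pose, the force, the opening and the grip force at its end, in the units of the state.
- r.sense(): the state, without advancing time (a new reading comes with each control period).
- r.snapshot(name): name is "side" or "top" or "wrist"; returns a dict with "pixels" (480x640x3 uint8, red, green, blue), "fx", "fy", "cx", "cy" (pixels), "world_to_cam" (4x4, takes a point from world to camera coordinates); the wrist camera has in their place "hand_eye" (4x4, takes a point from camera to tool coordinates, whose origin is the TCP and whose axes are the flange's). Camera axes: x right, y up, looking along -z (the intrinsics and any distortion apply to the point x, -y, -z); pixel columns grow to the right and rows downward; lengths in mm; the calibration is good to about 2 mm. The wrist camera is an equidistant fisheye: a pixel r from the principal point sees the ray r / f radians off the axis. A picture is of the moment at which its call begins: read the wrist's pose just before it. There is no depth.
- r.hand_in(): hands the job in; it is judged then, once.
The state is a dict: "time": time; "joint_pos": joint angles; "qd": joint speeds; "joint_efforts": joint torques, N m; "tool_pos": TCP position; "tcp_rot": TCP orientation; "ft_force": force on the tool from outside, world axes, zero at the start; "wrist_torque": the same for the moment, N m; "finger_gap": finger opening in mm; "grip_force": force on a finger pad.
Only numpy, scipy, OpenCV 4.12 (cv2) and the standard library are available. Lean on these libraries where they do the work, as an engineer would, in place of code of your own. Each camera call takes 0.05 s, during which the arm holds its last target. There are 200 camera calls.

## Working session

There is one attempt and no reset: what is moved stays moved. The work goes in short steps, Python scripts to look and compute and a shell command to move; the robot and the scene stay as the last step left them, time stands still between calls to the robot, and variables do not carry over. Pictures are saved under pics/ and viewed, at most 10 in all, crops included, and the job is handed in when it is done.

```bash
mkdir -p pics; ls
python3 - <<'E'
from bench import r
import cv2,pickle,numpy as np
print(r.sense())
for n in("top","side"):
    s=r.snapshot(n); pickle.dump(s,open(f"pics/{n}.pkl","wb")); cv2.imwrite(f"pics/{n}0.png",s["pixels"][:,:,::-1])
    print(n,s["fx"],s["fy"],s["cx"],s["cy"],np.round(s["world_to_cam"],3).tolist(),[k for k in s])
E
```

```text
pics
{'time': 0.0, 'joint_pos': array([ 6.72407347e+01,  7.51606694e+00,  8.53305847e+01,  1.31006451e-03,
        8.72605348e+01, -4.89262839e+00]), 'qd': array([-0.09612201,  0.04057026, -0.06561215, -0.02482402, -0.11760372,
       -0.00987719]), 'joint_efforts': array([-3.15662321e-03, -5.69404614e+01, -5.00545478e+01, -5.64530455e-04,
        1.46719714e-02,  1.06127305e-05]), 'tool_pos': array([183.81175069, 570.51340138, 201.62196737]), 'tcp_rot': array([-1.79893316e+02, -1.04454750e-02,  1.62133290e+02]), 'ft_force': array([0.09478165, 0.79573584, 0.62800579]), 'wrist_torque': array([-0.01957973, -0.00043358,  0.00943622]), 'grip_force': 0.0, 'finger_gap': 85.62469417960914}
top 443.0089416097992 443.0089416097992 319.76302952158363 234.74089774146813 [[0.0, -0.999, 0.032, -18.576], [0.988, 0.005, 0.157, -571.367], [-0.157, 0.032, 0.987, -855.988], [0.0, 0.0, 0.0, 1.0]] ['pixels', 'fx', 'fy', 'cx', 'cy', 'world_to_cam']
side 446.96809193393347 446.96809193393347 327.4190766727271 238.89091802934692 [[-0.973, -0.23, 0.01, 546.233], [0.133, -0.527, 0.839, -149.687], [-0.188, 0.818, 0.544, -685.744], [0.0, 0.0, 0.0, 1.0]] ['pixels', 'fx', 'fy', 'cx', 'cy', 'world_to_cam']
```

View pics/top0.png

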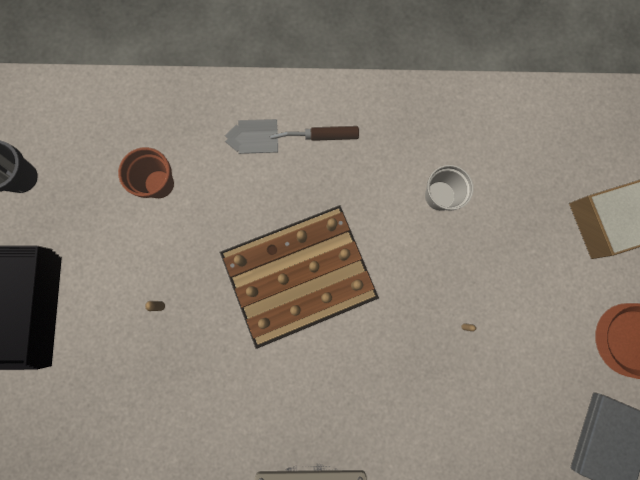

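View pics/side0.png

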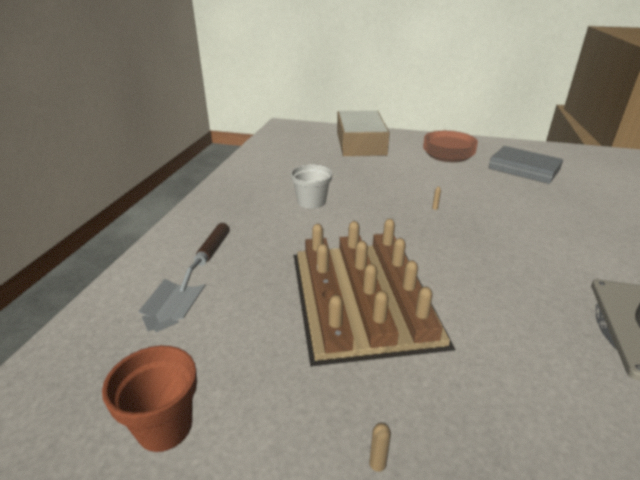

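The top view shows the board around (299,277), with a bigger peg at (155,306) on the left and a thinner one at (468,327) on the right. The empty hole is at about (271,250) in the far rail. The side view agrees: the big peg is near at (380,447), the thin one at (436,198).

```bash
cat > h.py <<'E'
import numpy as np,cv2,pickle
def load(n): return pickle.load(open(f"pics/{n}.pkl","rb"))
def ray(s,u,v):
    M=np.array(s["world_to_cam"]);R=M[:3,:3];C=-R.T@M[:3,3]
    d=R.T@np.array([(u-s["cx"])/s["fx"],-(v-s["cy"])/s["fy"],-1.]); return C,d/np.linalg.norm(d)
def onz(s,u,v,z):
    C,d=ray(s,u,v); return C+d*(z-C[2])/d[2]
def proj(s,p):
    M=np.array(s["world_to_cam"]);q=M[:3,:3]@np.array(p,float)+M[:3,3]
    return s["cx"]+s["fx"]*q[0]/-q[2], s["cy"]-s["fy"]*q[1]/-q[2]
E
python3 - <<'E'
from h import *
t=load("top");sd=load("side")
for s,n,rois in((t,"top",[(135,290,175,325),(450,315,485,340)]),(sd,"side",[(360,410,400,480),(425,180,448,215)])):
    hsv=cv2.cvtColor(s["pixels"],cv2.COLOR_RGB2HSV)
    print(n,"cam",ray(s,320,240)[0].round())
    for x0,y0,x1,y1 in rois:
        m=(hsv[y0:y1,x0:x1,1]>75).astype(np.uint8)
        k,l,st,c=cv2.connectedComponentsWithStats(m); i=1+np.argmax(st[1:,4])
        ys,xs=np.where(l==i); pts=np.c_[xs+x0,ys+y0].astype(np.float32)
        print(st[i],pts.mean(0),cv2.minAreaRect(pts), "xr",pts[:,0].min(),pts[:,0].max(),"yr",pts[:,1].min(),pts[:,1].max())
        c=pts.mean(0)
        if n=="top": print([onz(s,*c,h).round(1) for h in(35,27.5)])
        else: print([onz(s,*c,h).round(1) for h in(35,27.5)])
# mat
hsv=cv2.cvtColor(t["pixels"],cv2.COLOR_RGB2HSV)
roi=np.zeros((480,640),np.uint8); roi[195:360,205:395]=1
m=((hsv[...,2]<60)|(hsv[...,1]>75)).astype(np.uint8)*roi
m=cv2.morphologyEx(m,cv2.MORPH_CLOSE,np.ones((5,5)))
cs,_=cv2.findContours(m,cv2.RETR_EXTERNAL,cv2.CHAIN_APPROX_NONE);c=max(cs,key=cv2.contourArea)
ap=cv2.approxPolyDP(c,8,True)[:,0];print("mat",ap.tolist())
P=np.array([onz(t,*p,3)[:2] for p in ap]);print(P.round(1).tolist(),[np.linalg.norm(P[i]-P[i-1]).round(1) for i in range(len(P))],P.mean(0))
W=np.array([onz(t,*p,3)[:2] for p in c[:,0]],np.float32);print(cv2.minAreaRect(W))
big=cv2.resize(t["pixels"][195:355,210:390,::-1],None,fx=4,fy=4,interpolation=cv2.INTER_CUBIC)[:600];cv2.imwrite("pics/crop.png",big)
E
```

```text
top cam [430.  11. 935.]
[ 10  11  20  10 154] [154.31818 305.75974] ((154.5, 305.5), (9.0, 19.0), 90.0) xr 145.0 164.0 yr 301.0 310.0
[array([428.6, 311.1,  35. ]), array([428.6, 313.6,  27.5])]
[12  9 14  7 78] [468.26923 327.03845] ((468.5, 327.0), (6.0, 13.0), 90.0) xr 462.0 475.0 yr 324.0 330.0
[array([ 386.5, -316.6,   35. ]), array([ 386.1, -319.4,   27.5])]
side cam [423. 608. 493.]
[ 10  14  20  47 693] [379.2453 446.7446] ((379.4794921875, 446.9452209472656), (16.435510635375977, 46.5847282409668), 6.009005546569824) xr 370.0 389.0 yr 424.0 470.0
[array([429.1, 313.2,  35. ]), array([429.2, 308.4,  27.5])]
[ 8  7  7 22 99] [436.14142 198.14142] ((436.229736328125, 197.62161254882812), (4.603171348571777, 21.536266326904297), 9.462322235107422) xr 433.0 439.0 yr 187.0 208.0
[array([ 386.5, -300.8,   35. ]), array([ 385.9, -315.7,   27.5])]
mat [[339, 206], [221, 252], [256, 347], [377, 297]]
[[641.2, -59.9], [540.3, 189.5], [345.6, 111.8], [446.8, -138.3]] [np.float64(209.6), np.float64(269.0), np.float64(209.7), np.float64(269.8)] [493.4756612  25.7758445]
((492.9801025390625, 25.129745483398438), (211.9007568359375, 272.5224914550781), 22.015369415283203)
```

View pics/crop.png

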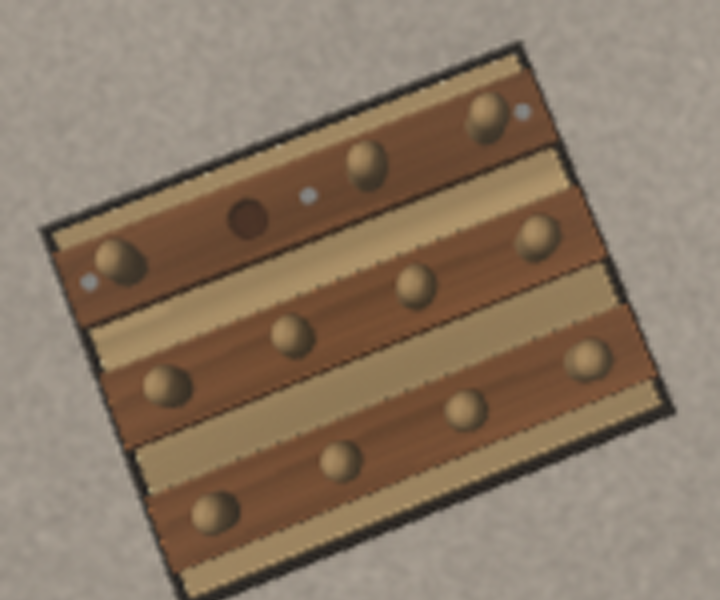

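The left peg is the matching one, about 20 mm wide, at roughly (429, 311.5). The board centre is about (493, 25.5) with yaw 22°. At the current tool yaw the fingers sit diagonally to the peg grid, which gives good clearance, so I'll keep it.

```bash
python3 - <<'E'
from h import *
t=load("top")
print("hole seen",onz(t,271.6,249.6,41).round(1))
# board pose from peg noses (board coords, crop px of the brighter cap centre)
px={(65,97.5):(120,260),(65,-32.5):(367,165),(65,-97.5):(488,118),(0,97.5):(165,385),(0,32.5):(292,336),(0,-32.5):(416,286),(0,-97.5):(539,237),(-65,97.5):(214,513),(-65,32.5):(341,461),(-65,-32.5):(466,410),(-65,-97.5):(588,360)}
B=np.array([k for k in px],float);W=np.array([onz(t,210+v[0]/4-.4,195+v[1]/4-.4,85)[:2] for v in px.values()])
bc,wc=B.mean(0),W.mean(0);U,S,V=np.linalg.svd((B-bc).T@(W-wc));R=V.T@U.T;o=wc-R@bc
print("board",o.round(1),np.degrees(np.arctan2(R[1,0],R[0,0])).round(2));print("res",(W-(B@R.T+o)).round(1).tolist());print("socket",(R@[65,32.5]+o).round(1))
E
python3 -m jog '[[0,0,0,-35,-19,0,-1],[0,0,0,-35,-19,0,-1],[0,0,0,-35,-19,0,-1],[0,0,0,-35,-19,0,-1],[0,0,0,-35,-19,0,-1]]' 30
python3 -m jog '[[0,0,0,-35,-19,0,-1],[0,0,0,-35,-19,0,-1],[0,0,0,-35,-19,0,-1],[0,0,0,-33,-20,0,-1],[0,0,0,0,0,0,-0.2]]'
python3 - <<'E'
from bench import r
import pickle,cv2
st=r.sense();s=r.snapshot("wrist");s["st"]=st;pickle.dump(s,open("pics/w1.pkl","wb"));cv2.imwrite("pics/w1.png",s["pixels"][:,:,::-1])
print(st["tool_pos"],st["tcp_rot"],s["fx"],s["cx"],s["cy"],s["hand_eye"])
E
```

```text
hole seen [541.1  80.5  41. ]
board [492.2  25.8] 21.88
res [[-0.1, -2.6], [-1.8, 0.1], [-2.5, 1.5], [0.8, -1.3], [-0.1, -0.8], [-0.3, 0.4], [-0.6, 1.3], [1.5, -1.4], [1.4, -0.4], [1.1, 0.7], [0.6, 2.5]]
socket [540.4  80.2]
time: 0.6
tool_pos: [322.1, 425.5, 202.2]
tcp_rot: [-180.0, -0.0, 162.2]
ft_force: [1.0, 0.8, -0.6]
finger_gap: 85.6
grip_force: 0.0
time: 1.1
tool_pos: [431.6, 307.8, 202.2]
tcp_rot: [-179.9, 0.0, 161.9]
ft_force: [0.1, -0.6, -0.2]
finger_gap: 73.1
grip_force: 0.0
[431.61553056 307.78554161 202.19104741] [-1.79909517e+02  4.81437611e-02  1.61875283e+02] 371.64829954431775 328.3833115045264 234.922905461391 [[-1.66407780e-03  9.55986851e-01  2.93404791e-01  7.49927595e+01]
 [ 9.99998025e-01  1.90963702e-03 -5.50479672e-04 -7.72920532e-01]
 [-1.08654798e-03  2.93403296e-01 -9.55988141e-01 -1.71387464e+02]
 [ 0.00000000e+00  0.00000000e+00  0.00000000e+00  1.00000000e+00]]
```

View pics/w1.png

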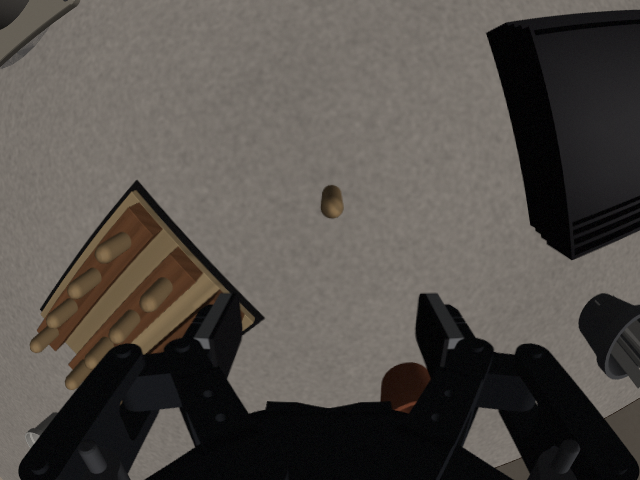

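The wrist view has the matching peg at (332,201), clear of everything between the open fingers. I'll cast its ray to mid height.

```bash
cat >> h.py <<'E'
def wray(s,u,v):
    from scipy.spatial.transform import Rotation as Ro
    dx,dy=u-s["cx"],v-s["cy"];rr=np.hypot(dx,dy);th=rr/s["fx"]
    d=np.array([np.sin(th)*dx/rr,-np.sin(th)*dy/rr,-np.cos(th)])
    H=np.array(s["hand_eye"]);R=Ro.from_euler("xyz",s["st"]["tcp_rot"],degrees=True).as_matrix()
    return R@H[:3,3]+s["st"]["tool_pos"],R@H[:3,:3]@d,R
E
python3 - <<'E'
from h import *
s=load("w1");hsv=cv2.cvtColor(s["pixels"],cv2.COLOR_RGB2HSV)
m=(hsv[170:235,305:360,1]>75).astype(np.uint8);k,l,st,c=cv2.connectedComponentsWithStats(m);i=1+np.argmax(st[1:,4]);print(st[i],c[i])
u,v=c[i]+[305,170];x,y,w,h,_=st[i];
for nm,vv,z in(("mid",v,37),("top edge",170+y,2),("bot",170+y+h,63)):
    C,d,R=wray(s,u,vv);p=C+d*(z-C[2])/d[2];print(nm,p.round(1),"tool shift",(R.T@(p-s["st"]["tool_pos"])).round(1))
E
```

```text
[ 16  15  22  33 580] [26.48793103 31.75344828]
mid [428.8 310.9  37. ] tool shift [  3.8   2.3 165.2]
top edge [419.5 314.2   2. ] tool shift [ 13.7   2.7 200.2]
bot [437.1 308.   63. ] tool shift [ -5.1   2.1 139.2]
```

```bash
python3 -m jog '[[0,0,0,4,2,30,-0.2],[0,0,0,0,0,35,-0.2],[0,0,0,0,0,35,-0.2],[0,0,0,0,0,35,-0.2],[0,0,0,0,0,28,-0.2]]' 40
python3 -m jog '[[0,0,0,0,0,10,-0.2],[0,0,0,0,0,0,-0.2],[0,0,0,0,0,0,0.2],[0,0,0,0,0,0,1],[0,0,0,0,0,0,1]]' 40
python3 -m jog '[[0,0,0,0,0,0,1],[0,0,0,0,0,0,1],[0,0,0,0,0,0,1],[0,0,0,0,0,0,1]]' 40
```

```text
time: 1.65
tool_pos: [424.0, 314.9, 37.2]
tcp_rot: [-179.9, -0.1, 162.2]
ft_force: [0.1, 0.1, 0.7]
finger_gap: 51.1
grip_force: 0.0
time: 2.15
tool_pos: [427.4, 315.5, 31.8]
tcp_rot: [179.8, 0.1, 162.1]
ft_force: [-0.2, 1.2, 2.8]
finger_gap: 15.6
grip_force: 37.3
time: 2.55
tool_pos: [427.5, 315.4, 31.6]
tcp_rot: [179.8, 0.1, 162.1]
ft_force: [0.1, 1.0, 7.4]
finger_gap: 15.4
grip_force: 38.0
```

The gap reads 15.4 mm on a 20 mm peg, so I'll look before lifting.

Run:
```python
from bench import r
import pickle,cv2,numpy as np
st=r.sense();s=r.snapshot("wrist");s["st"]=st;pickle.dump(s,open("pics/w2.pkl","wb"))
d=r.snapshot("side");a=cv2.resize(s["pixels"][180:420,200:460,::-1],(390,360));b=cv2.resize(d["pixels"][330:480,300:463,::-1],(391,360));cv2.imwrite("pics/w2.png",np.hstack([a,b]))
print(st["finger_gap"],st["grip_force"],st["ft_force"],st["wrist_torque"])
```

```text
15.389273482528772 38.027053533587605 [0.06060669 1.01711464 7.37803824] [ 0.14150314 -0.00472894 -0.04308803]
```

View pics/w2.png

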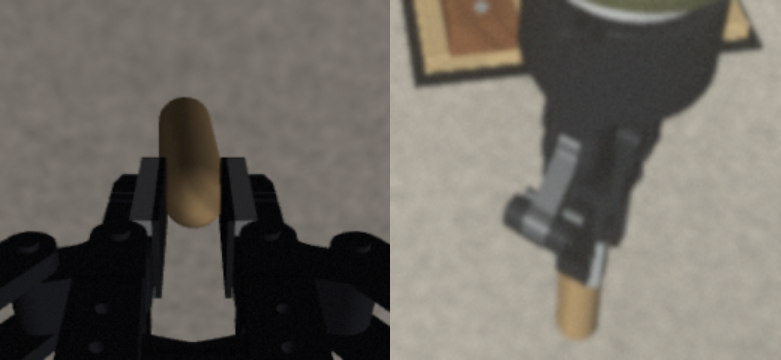

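The peg is held between the pads, possibly leaning slightly. I'll lift it and check the tilt.

```bash
python3 -m jog '[[0,0,0,0,0,-5,1],[0,0,0,0,0,-15,1],[0,0,0,0,0,-30,1],[0,0,0,0,0,-30,1],[0,0,0,0,0,-30,1]]' 40
python3 -m jog '[[0,0,0,0,0,0,1],[0,0,0,0,0,0,1],[0,0,0,0,0,0,1]]' 40
python3 - <<'E'
from bench import r
import pickle,cv2,numpy as np
st=r.sense();s=r.snapshot("wrist");s["st"]=st;pickle.dump(s,open("pics/w3.pkl","wb"))
d=r.snapshot("side");d["st"]=st;pickle.dump(d,open("pics/s3.pkl","wb"));a=cv2.resize(s["pixels"][180:420,200:460,::-1],(390,360));b=cv2.resize(d["pixels"][250:480,290:540,::-1],(391,360));cv2.imwrite("pics/w3.png",np.hstack([a,b]))
print(st["finger_gap"],st["grip_force"],st["ft_force"],st["wrist_torque"],st["tool_pos"])
E
```

```text
time: 3.15
tool_pos: [425.8, 314.4, 141.9]
tcp_rot: [180.0, 0.0, 162.1]
ft_force: [0.7, 0.7, -0.0]
finger_gap: 15.0
grip_force: 37.0
time: 3.45
tool_pos: [425.4, 314.1, 139.1]
tcp_rot: [-179.9, -0.0, 162.1]
ft_force: [-0.1, -1.0, -0.6]
finger_gap: 15.4
grip_force: 37.0
15.407735363651764 37.04590500507038 [-0.07026072 -0.96324905 -0.57270237] [ 0.01530753 -0.00833884 -0.00696018] [425.42414991 314.10111442 139.10098169]
```

View pics/w3.png

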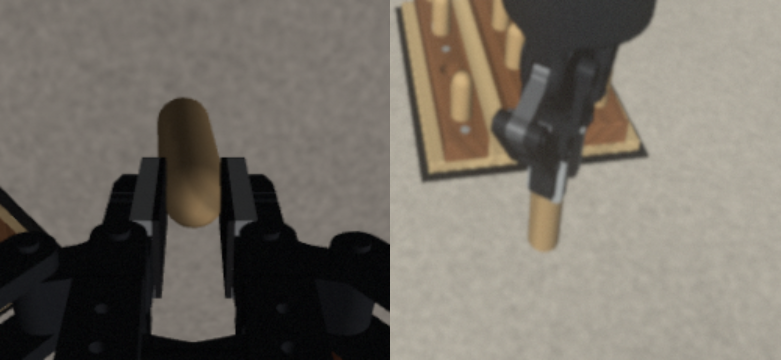

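```bash
cat > axis.py <<'E'
from h import *
def axis(wn,sn,box=None,verbose=True):
    s=load(wn);hsv=cv2.cvtColor(s["pixels"],cv2.COLOR_RGB2HSV)
    g=np.zeros((480,640),np.uint8);g[235:335,290:360]=1
    m=((hsv[...,1]>75)&(hsv[...,2]>25)).astype(np.uint8)*g
    k,l,st,c=cv2.connectedComponentsWithStats(m);i=1+np.argmax(st[1:,4]);print("w",st[i],c[i])
    y0,h=st[i][1],st[i][3];D=[]
    for v in range(y0+10,y0+h-12,2):
        us=np.where(l[v]==i)[0]
        C,a,R=wray(s,us.min()-.5,v);_,b,_=wray(s,us.max()+.5,v);d=a/np.linalg.norm(a)+b/np.linalg.norm(b)
        D.append(R.T@d); 
        if v%8==0 or verbose and v%6==0:print(v,us.min(),us.max())
    n=np.linalg.svd(np.array(D))[2][2];Ct=R.T@(C-s["st"]["tool_pos"])
    # axis plane, tool frame: assume no lean along x -> slope dy/dz
    print("plane n",n.round(4),"lean dy/dz deg",np.degrees(np.arctan(-n[2]/n[1])).round(2))
    for z in(-29,-19,0,29): print("z",z,"y at x=0:",((n@Ct-n[2]*z)/n[1]).round(2))
    v0=y0; C,d,_=wray(s,c[i][0],y0);d=R.T@d;print("foot far edge x if foot z=27..31:",[(Ct+d*(z-Ct[2])/d[2]).round(1).tolist() for z in(27,29,31)])
    return n,Ct,R
if __name__=="__main__":
    axis("w3","s3")
    s=load("s3");hsv=cv2.cvtColor(s["pixels"],cv2.COLOR_RGB2HSV)
    g=np.zeros((480,640),np.uint8);g[365:425,620-0 and 600:660]=0;g[370:425,620:640]=0;g[365:420,615-0:616]=0
    g[:]=0;g[360:425,615-0:640]=0
    g[365:420,290+int(515/1.564):290+int(580/1.564)]=1
    m=(hsv[...,1]>75).astype(np.uint8)*g;k,l,st,c=cv2.connectedComponentsWithStats(m);i=1+np.argmax(st[1:,4]);print("s",st[i],c[i])
    for v in range(st[i][1],st[i][1]+st[i][3],3):
        us=np.where(l[v]==i)[0];print(v,us.min(),us.max())
E
sed -i '/g\[365:425,620-0/d;/g\[:\]=0;/d' axis.py; sed -i 's/g\[365:420,290+.*=1/g[365:420,365:405]=1/' axis.py
python3 axis.py
```

```text
w [ 305  245   43   87 2883] [326.23170309 288.79465834]
plane n [0.1153 0.9915 0.0602] lean dy/dz deg -3.47
z -29 y at x=0: -0.69
z -19 y at x=0: -1.29
z 0 y at x=0: -2.45
z 29 y at x=0: -4.21
foot far edge x if foot z=27..31: [[8.2, -1.9, 27.0], [7.5, -1.9, 29.0], [6.8, -1.9, 31.0]]Traceback (most recent call last):
  File "axis.py", line 22, in <module>
    g[365:420,365:405]=1
    ^
NameError: name 'g' is not defined
```

The peg leans about 3.5° in the grip because one finger tipped it first. Its foot sits at tool (-2.5, -4). I'll set it down, re-centre and regrip.

```bash
python3 -m jog '[[0,0,0,0,0,30,1],[0,0,0,0,0,35,1],[0,0,0,0,0,28,1],[0,0,0,0,0,10,1],[0,0,0,0,0,0,1]]' 40
python3 -m jog '[[0,0,0,0,0,2,1],[0,0,0,0,0,1,1],[0,0,0,0,0,0,1]]'
python3 -m jog '[[0,0,0,0,0,0,0.55],[0,0,0,0,0,0,0.5],[0,0,0,0,0,0,0.3],[0,0,0,0,0,0,0],[0,0,0,0,0,0,0]]'
python3 -m jog '[[0,0,0,-2.5,-4,0,0],[0,0,0,0,0,0,0],[0,0,0,0,0,0,0]]'
python3 - <<'E'
from bench import r
import pickle
st=r.sense();s=r.snapshot("wrist");s["st"]=st;pickle.dump(s,open("pics/w4.pkl","wb"))
from axis import axis;axis("w4","",verbose=False);print(st["ft_force"])
E
```

```text
time: 4.05
tool_pos: [424.4, 313.5, 34.7]
tcp_rot: [-179.8, -0.2, 162.1]
ft_force: [0.3, 0.5, -0.7]
finger_gap: 15.0
grip_force: 37.2
time: 4.35
tool_pos: [426.9, 315.0, 35.0]
tcp_rot: [179.9, 0.1, 162.1]
ft_force: [1.0, -0.2, 0.5]
finger_gap: 15.0
grip_force: 37.2
time: 4.85
tool_pos: [426.0, 314.5, 33.7]
tcp_rot: [-180.0, 0.0, 162.1]
ft_force: [-0.1, 0.7, -0.0]
finger_gap: 42.4
grip_force: 0.0
time: 5.15
tool_pos: [427.2, 309.7, 33.6]
tcp_rot: [-180.0, -0.0, 162.1]
ft_force: [-0.1, 0.9, -0.5]
finger_gap: 42.7
grip_force: 0.0
w [ 308  242   44   84 2962] [329.54827819 284.75286968]
256 314 346
264 313 347
272 312 348
280 311 349
288 310 349
296 309 351
304 308 351
312 310 348
plane n [ 0.0087 -0.9999  0.0077] lean dy/dz deg 0.44
z -29 y at x=0: -0.33
z -19 y at x=0: -0.25
z 0 y at x=0: -0.1
z 29 y at x=0: 0.12
foot far edge x if foot z=27..31: [[9.9, -0.0, 27.0], [9.3, -0.0, 29.0], [8.6, 0.0, 31.0]]
[-0.14607421  0.93990196 -0.49632988]
```

```bash
python3 -m jog '[[0,0,0,0,0,3,0.2],[0,0,0,0,0,0,0.45],[0,0,0,0,0,0,0.6],[0,0,0,0,0,0,1],[0,0,0,0,0,0,1]]' 40
python3 -m jog '[[0,0,0,0,0,0,1],[0,0,0,0,0,0,1],[0,0,0,0,0,0,1]]' 40
python3 -m jog '[[0,0,0,0,0,-10,1],[0,0,0,0,0,-25,1],[0,0,0,0,0,-35,1],[0,0,0,0,0,-35,1],[0,0,0,0,0,0,1]]' 40
python3 -m jog '[[0,0,0,0,0,0,1],[0,0,0,0,0,0,1],[0,0,0,0,0,0,1]]' 40
python3 - <<'E'
from bench import r
import pickle
st=r.sense();s=r.snapshot("wrist");s["st"]=st;pickle.dump(s,open("pics/w5.pkl","wb"))
from axis import axis;axis("w5","",verbose=False);print(st)
E
```

```text
time: 5.7
tool_pos: [427.1, 309.9, 30.7]
tcp_rot: [-180.0, -0.0, 162.1]
ft_force: [0.2, -0.2, -0.5]
finger_gap: 15.7
grip_force: 39.0
time: 6.0
tool_pos: [427.2, 309.9, 30.7]
tcp_rot: [180.0, 0.0, 162.1]
ft_force: [1.0, -0.1, -0.1]
finger_gap: 15.7
grip_force: 39.0
time: 6.5
tool_pos: [430.6, 312.0, 142.8]
tcp_rot: [179.6, 0.4, 162.1]
ft_force: [0.2, 0.6, 0.0]
finger_gap: 15.7
grip_force: 39.1
time: 6.8
tool_pos: [426.2, 309.4, 134.3]
tcp_rot: [-179.9, -0.1, 162.1]
ft_force: [-0.9, 0.1, 0.0]
finger_gap: 16.1
grip_force: 39.1
w [ 310  244   40   86 2954] [329.12322275 287.57684496]
256 314 346
264 313 347
272 312 348
280 311 348
288 310 347
296 310 347
304 310 348
312 310 348
plane n [-0.021   0.9997 -0.0123] lean dy/dz deg 0.71
z -29 y at x=0: -0.6
z -19 y at x=0: -0.47
z 0 y at x=0: -0.24
z 29 y at x=0: 0.12
foot far edge x if foot z=27..31: [[8.8, -0.2, 27.0], [8.1, -0.2, 29.0], [7.4, -0.2, 31.0]]
{'time': 6.8, 'joint_pos': array([ 3.03938223e+01, -1.28945700e+00,  1.01577645e+02, -8.91099933e-04,
        7.98619667e+01, -4.17396428e+01]), 'qd': array([-0.06401086,  0.19515213,  0.06704699,  0.00240056,  0.047659  ,
       -0.02963958]), 'joint_efforts': array([ 4.40830350e-03, -4.81560194e+01, -4.92451930e+01, -1.88377680e-04,
       -5.95933398e-04, -2.08382960e-05]), 'tool_pos': array([426.22581232, 309.35406901, 134.26140518]), 'tcp_rot': array([-1.79887374e+02, -9.93104308e-02,  1.62133526e+02]), 'ft_force': array([-0.86820261,  0.08663039,  0.04187721]), 'wrist_torque': array([-0.01550795,  0.00507974, -0.03153125]), 'grip_force': 39.06285738630686, 'finger_gap': 16.06480789613845}
```

```bash
python3 -m jog '[[0,0,0,0,0,-15,1],[0,0,0,-25,-25,0,1],[0,0,0,-35,-36,0,1],[0,0,0,-35,-36,0,1],[0,0,0,-35,-36,0,1]]' 40
python3 -m jog '[[0,0,0,-29,-30,0,1],[0,0,0,-18,-20,0,1],[0,0,0,0,0,0,1],[0,0,0,0,0,0,1],[0,0,0,0,0,0,1]]' 40
python3 - <<'E'
from bench import r
import pickle,cv2,numpy as np
st=r.sense();print(st["tool_pos"],st["tcp_rot"],st["ft_force"])
R=np.array([[-.952,.307],[.307,.952]]);print("go tool xy",R@(np.array([539.1,80.8])-st["tool_pos"][:2]))
E
```

```text
time: 7.35
tool_pos: [510.5, 142.5, 151.8]
tcp_rot: [180.0, 0.0, 162.2]
ft_force: [1.2, 1.4, 0.1]
finger_gap: 15.9
grip_force: 39.1
time: 7.85
tool_pos: [538.9, 82.9, 151.0]
tcp_rot: [180.0, -0.0, 162.2]
ft_force: [-0.6, 0.8, 0.2]
finger_gap: 15.5
grip_force: 39.1
[538.88718968  82.92646952 150.95940199] [ 1.79980044e+02 -1.79631130e-02  1.62176270e+02] [-0.63667544  0.80426341  0.18717734]
go tool xy [-0.85542157 -1.95906622]
```

```bash
python3 -m jog '[[0,0,0,-0.9,-2,15,1],[0,0,0,0,0,25,1],[0,0,0,0,0,22,1],[0,0,0,0,0,10,1],[0,0,0,0,0,0,1]]' 40
python3 -m jog '[[0,0,0,0,0,0,1],[0,0,0,0,0,0,1],[0,0,0,0,0,0,1]]' 40
python3 -m jog '[[0,0,0,0,0,1,1],[0,0,0,0,0,1,1],[0,0,0,0,0,1,1],[0,0,0,0,0,0,1],[0,0,0,0,0,0,1]]' 40
```

```text
time: 8.35
tool_pos: [537.3, 80.3, 76.2]
tcp_rot: [-179.9, -0.2, 162.2]
ft_force: [-0.4, 0.3, -1.2]
finger_gap: 15.8
grip_force: 39.1
time: 8.65
tool_pos: [540.4, 79.9, 80.1]
tcp_rot: [180.0, 0.1, 162.1]
ft_force: [0.1, 0.7, 0.1]
finger_gap: 15.5
grip_force: 39.1
time: 9.15
tool_pos: [539.3, 79.8, 75.6]
tcp_rot: [-180.0, -0.0, 162.1]
ft_force: [-0.8, -1.2, 0.5]
finger_gap: 16.1
grip_force: 39.1
```

```bash
python3 -m jog '[[0,0,0,0,0,1,1],[0,0,0,0,0,1,1],[0,0,0,0,0,1,1],[0,0,0,0,0,0,1],[0,0,0,0,0,0,1]]' 40
python3 -m jog '[[0,0,0,0,0,0.8,1],[0,0,0,0,0,0.8,1],[0,0,0,0,0,0.8,1],[0,0,0,0,0,0,1],[0,0,0,0,0,0,1]]' 40
```

```text
time: 9.65
tool_pos: [539.4, 79.8, 72.6]
tcp_rot: [-180.0, -0.0, 162.1]
ft_force: [-0.6, -0.5, -0.1]
finger_gap: 15.8
grip_force: 39.1
time: 10.15
tool_pos: [539.4, 79.8, 70.3]
tcp_rot: [-180.0, -0.0, 162.1]
ft_force: [-0.8, -0.4, 0.6]
finger_gap: 15.9
grip_force: 39.1
```

```bash
python3 -m jog '[[0,0,0,0,0,0.7,1],[0,0,0,0,0,0.7,1],[0,0,0,0,0,0,1],[0,0,0,0,0,0,1]]' 40
python3 -m jog '[[0,0,0,0,0,0.7,1],[0,0,0,0,0,0.7,1],[0,0,0,0,0,0,1],[0,0,0,0,0,0,1]]' 40
```

```text
time: 10.55
tool_pos: [539.4, 79.8, 68.9]
tcp_rot: [-180.0, -0.0, 162.1]
ft_force: [0.4, 0.8, 0.5]
finger_gap: 15.8
grip_force: 39.1
time: 10.95
tool_pos: [539.4, 79.8, 67.5]
tcp_rot: [-180.0, -0.0, 162.1]
ft_force: [-0.1, -0.2, 0.0]
finger_gap: 15.5
grip_force: 39.1
```

```bash
python3 -m jog '[[0,0,0,0,0,0.7,1],[0,0,0,0,0,0.7,1],[0,0,0,0,0,0,1],[0,0,0,0,0,0,1]]' 40
python3 -m jog '[[0,0,0,0,0,0.7,1],[0,0,0,0,0,0.7,1],[0,0,0,0,0,0,1],[0,0,0,0,0,0,1]]' 40
python3 - <<'E'
from bench import r
import pickle,cv2,numpy as np
st=r.sense();s=r.snapshot("wrist");s["st"]=st;pickle.dump(s,open("pics/w6.pkl","wb"))
d=r.snapshot("side");a=cv2.resize(s["pixels"][180:420,200:460,::-1],(390,360));b=cv2.resize(d["pixels"][220:370,260:422,::-1],(390,360),interpolation=cv2.INTER_CUBIC);cv2.imwrite("pics/w6.png",np.hstack([a,b]))
print(st["ft_force"],st["wrist_torque"])
E
```

```text
time: 11.35
tool_pos: [539.4, 79.8, 66.1]
tcp_rot: [-180.0, -0.0, 162.1]
ft_force: [-0.2, -0.0, -0.0]
finger_gap: 16.0
grip_force: 39.1
time: 11.75
tool_pos: [539.4, 79.8, 64.6]
tcp_rot: [-180.0, -0.0, 162.1]
ft_force: [0.5, -0.4, 0.2]
finger_gap: 15.8
grip_force: 39.1
[ 0.52715801 -0.44030154  0.15963921] [-0.05796396  0.03209344  0.04189524]
```

View pics/w6.png

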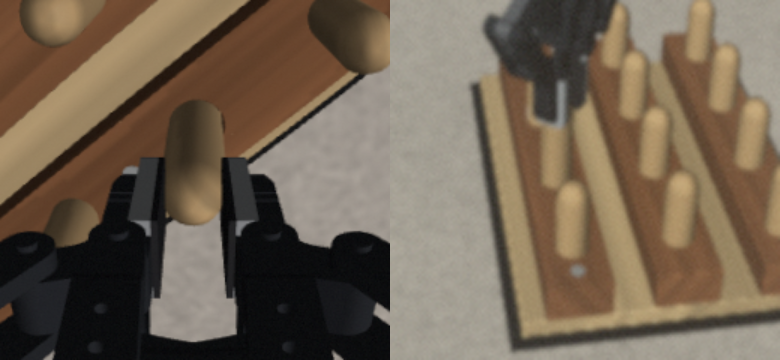

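The wrist crop shows the peg unslipped, with its foot at about (195,105). The side crop shows it over the rail beside its neighbour. The TCP is 7 mm below the expected contact height with no reaction, so the peg appears to have dropped straight into the free part of the bore. If so, the snug part starts now. I'll push on slowly and watch the force.

```bash
python3 -m jog '[[0,0,0,0,0,0.7,1],[0,0,0,0,0,0.7,1],[0,0,0,0,0,0,1],[0,0,0,0,0,0,1]]' 40
python3 -m jog '[[0,0,0,0,0,0.7,1],[0,0,0,0,0,0.7,1],[0,0,0,0,0,0,1],[0,0,0,0,0,0,1]]' 40
```

```text
time: 12.25
tool_pos: [540.2, 79.8, 64.2]
tcp_rot: [180.0, 0.1, 162.1]
ft_force: [-1.1, -0.2, 5.1]
finger_gap: 15.5
grip_force: 40.0
time: 12.65
tool_pos: [540.3, 79.9, 63.0]
tcp_rot: [180.0, 0.1, 162.1]
ft_force: [-1.8, 0.3, 5.9]
finger_gap: 15.9
grip_force: 40.2
```

```bash
python3 -m jog '[[0,0,0,0,0,0.8,1],[0,0,0,0,0,0.8,1],[0,0,0,0,0,0.8,1],[0,0,0,0,0,0.8,1],[0,0,0,0,0,0,1]]' 40
python3 -m jog '[[0,0,0,0,0,0.8,1],[0,0,0,0,0,0.8,1],[0,0,0,0,0,0.8,1],[0,0,0,0,0,0.8,1],[0,0,0,0,0,0,1]]' 40
```

```text
time: 13.15
tool_pos: [540.3, 79.9, 59.7]
tcp_rot: [180.0, 0.1, 162.1]
ft_force: [-0.3, -0.2, 5.9]
finger_gap: 15.5
grip_force: 40.2
time: 13.65
tool_pos: [540.4, 79.9, 56.6]
tcp_rot: [180.0, 0.1, 162.1]
ft_force: [-0.6, -0.3, 5.4]
finger_gap: 15.6
grip_force: 40.2
```

```bash
python3 -m jog '[[0,0,0,0,0,0.8,1],[0,0,0,0,0,0.8,1],[0,0,0,0,0,0.8,1],[0,0,0,0,0,0.8,1],[0,0,0,0,0,0,1]]' 40
python3 -m jog '[[0,0,0,0,0,0.7,1],[0,0,0,0,0,0.7,1],[0,0,0,0,0,0.7,1],[0,0,0,0,0,0,1],[0,0,0,0,0,0,1]]' 40
```

```text
time: 14.15
tool_pos: [540.3, 79.9, 53.3]
tcp_rot: [180.0, 0.1, 162.1]
ft_force: [-0.9, -0.6, 5.3]
finger_gap: 15.6
grip_force: 40.2
time: 14.65
tool_pos: [540.5, 79.9, 51.4]
tcp_rot: [180.0, 0.1, 162.1]
ft_force: [-0.1, 0.3, 5.9]
finger_gap: 15.9
grip_force: 40.3
```

```bash
python3 -m jog '[[0,0,0,0,0,0.7,1],[0,0,0,0,0,0.7,1],[0,0,0,0,0,0,1],[0,0,0,0,0,0,1]]' 40
python3 -m jog '[[0,0,0,0,0,0.7,1],[0,0,0,0,0,0.7,1],[0,0,0,0,0,0,1],[0,0,0,0,0,0,1]]' 40
```

```text
time: 15.05
tool_pos: [541.5, 79.9, 51.3]
tcp_rot: [179.9, 0.2, 162.1]
ft_force: [-2.8, -0.2, 13.9]
finger_gap: 15.7
grip_force: 41.4
time: 15.45
tool_pos: [542.7, 79.8, 51.2]
tcp_rot: [179.9, 0.4, 162.1]
ft_force: [-2.0, -0.2, 19.8]
finger_gap: 16.0
grip_force: 42.6
```

The foot has bottomed at TCP 51.3, against 51.7 expected, with the force rising to 20 N. I'll relax the push, open partly and withdraw.

```bash
python3 -m jog '[[0,0,0,0,0,-1.5,1],[0,0,0,0,0,-1,1],[0,0,0,0,0,0,1],[0,0,0,0,0,0,1]]' 40
python3 -m jog '[[0,0,0,0,0,0,0.55],[0,0,0,0,0,0,0.5],[0,0,0,0,0,0,0.3],[0,0,0,0,0,0,0],[0,0,0,0,0,0,0]]' 20
python3 -m jog '[[0,0,0,0,0,-10,0],[0,0,0,0,0,-20,0],[0,0,0,0,0,-35,0],[0,0,0,0,0,-45,0],[0,0,0,0,0,-45,0]]'
python3 -m jog '[[0,0,0,0,0,0,0],[0,0,0,40,0,0,0],[0,0,0,40,0,0,0],[0,0,0,0,0,0,0],[0,0,0,0,0,0,0]]'
python3 - <<'E'
from bench import r
import pickle,cv2,numpy as np
st=r.sense();s=r.snapshot("wrist")
d=r.snapshot("side");t=r.snapshot("top");a=cv2.resize(s["pixels"][:,:,::-1],(400,300));b=cv2.resize(d["pixels"][200:380,240:480,::-1],(400,300),interpolation=cv2.INTER_CUBIC);cv2.imwrite("pics/w7.png",np.hstack([a,b]))
print(st["tool_pos"])
t0=pickle.load(open("pics/top.pkl","rb"));s0=pickle.load(open("pics/side.pkl","rb"))
for n,x,y in(("side",d,s0),("top",t,t0)):
    m=(cv2.absdiff(x["pixels"],y["pixels"]).max(2)>40).astype(np.uint8);k,l,q,c=cv2.connectedComponentsWithStats(m);print(n,q[1:][q[1:,4]>40].tolist())
E
```

```text
time: 15.85
tool_pos: [540.6, 79.9, 51.3]
tcp_rot: [179.9, 0.1, 162.1]
ft_force: [-0.7, -0.8, 8.5]
finger_gap: 15.7
grip_force: 40.8
time: 16.35
tool_pos: [539.1, 79.8, 49.5]
tcp_rot: [-180.0, -0.0, 162.1]
ft_force: [0.0, -0.7, 0.1]
finger_gap: 42.4
grip_force: 0.0
time: 16.85
tool_pos: [538.9, 79.8, 206.9]
tcp_rot: [-180.0, -0.0, 162.1]
ft_force: [1.6, -0.1, -0.3]
finger_gap: 42.5
grip_force: 0.0
time: 17.35
tool_pos: [463.1, 104.6, 205.4]
tcp_rot: [180.0, 0.1, 162.2]
ft_force: [0.0, -0.6, 0.2]
finger_gap: 42.8
grip_force: 0.0
[463.05234552 104.6051489  205.39830484]
side [[357, 0, 90, 202, 11610], [323, 268, 10, 30, 235], [370, 422, 21, 49, 739]]
top [[87, 186, 200, 294, 18656], [195, 196, 28, 5, 65], [159, 199, 35, 7, 110], [72, 202, 25, 278, 1065], [137, 203, 16, 8, 48], [257, 340, 35, 131, 1591], [254, 347, 15, 127, 486], [281, 473, 12, 7, 73]]
```

View pics/w7.png

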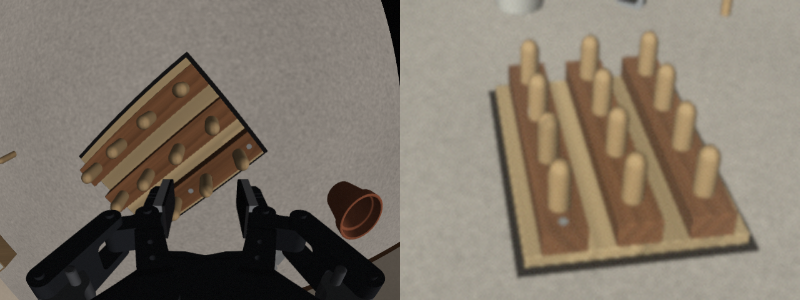

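The side view shows all four far-rail pegs upright and equally high, with the new one at about (547,138) in the crop. In the side picture, the only changes are the arm, the filled hole and the vacated peg spot.

```bash
python3 -c "from bench import r; print(r.hand_in())"
```

```text
the job is handed in; nothing more can be done
None
```

The matching peg is pressed home in the far rail's empty hole, level with its neighbours and released. Peak push was about 20 N, nothing else on the bench moved in the side view, and the job is handed in with no verdict shown.

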